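# Bolt the instrument cassette into its cradle

## Robot

A 6-joint arm with a two-finger parallel gripper is mounted at the origin on a cart in front of the work surface, level with it; the furniture and walls round the work are solid. World frame = base frame: x ahead of the robot, y to its left, z up, the work surface at z = 0. Lengths are in m, angles in rad, forces in N, time in s.
With the tool pointing down it reaches from about 0.35 to 0.975 m from the base axis. Payload 4.9 kg.
Tool frame: the origin (TCP) lies at the very end of the fingers, on their centre line; the grasp point (between the pads) lies 19 mm behind it; z points along the fingers, y is the line along which they close (so a half turn about z gives the same grasp; the last joint's range is limited). The gripper opens to 85 mm and grips with 20 to 120 N. Pads are 22 mm wide; open, the fingers measure 114 mm over their backs; the gripper's body (76 mm by 85 mm) begins 54 mm behind the grasp point. The pads swing forward as they close: fully open they stand 13 mm farther back than shut.
Start: joints at [1.036, 0.053, 1.613, -0, 1.476, -0.119], TCP at [0.252, 0.572, 0.231] pointing down, gripper open.
Joint ranges: [-3.01, 3.01], [-1.01, 2.22], [0.06, 2.58], [-1.02, 4.17], [0.09, 2.62], [-3.14, 3.14]. Speed limits (rad/s): [2.57, 2.57, 3.14, 3.14, 3.14, 3.14].

## Interface

Orientations are given as a rotation vector (axis times angle).
In Python, from station import get_obs, get_image, finish_job gives the robot as it stands. The module is installed in compiled form; this text tells all that it offers.
- The arm moves only by the tool carry_out, never from a script. Its argument "rows" is a list of rows, each a list of 7 numbers: the turn, a rotation vector about the tool's x, y, z as a fraction of full scale, then the shift along the tool's x, y, z as a fraction of full scale, then the closure, from -1 (fully open) to 1 (shut). A call has 1 to 5 rows; each row is the pose to reach, as a shift and turn from the pose commanded when the call began, along the tool's axes at that moment, turning the shorter way round; what a row does not reach only later rows make up. Full scale, the value 1, is 300 mm for a shift and pi rad for a turn. A row lasts 1/10 s, in which the tool goes at most 50 mm and 8.59 degrees, less where a joint would pass 70% of its speed; a pose out of reach is approached as far as the arm can. A call with a number of a shift or a turn outside -1 to 1 is refused whole. A call with a gripper value outside its range is refused whole. The fingers move at their own pace and stop on an object; "force" is the grip in N (left out, the last holds). Time passes only in rows, so rows that repeat a pose let the fingers close. It gives the time, the measured TCP pose, the force, the opening and the grip force at its end, in the units of the state.
- get_obs(): the state, without advancing time (a new reading comes with each control period).
- get_image(name): name is "side" or "top"; returns a dict with "img" (420x560x3 uint8, blue, green, red), "mtx" (3x3 intrinsics, pixels), "R" (3x3) and "t" (3): a world point X has camera coordinates R X + t. Camera axes: x right, y down, z forward; pixel columns grow to the right and rows downward; lengths in m; the calibration is good to about 2 mm. A picture is of the moment at which its call begins. There is no depth.
- finish_job(): hands the job in; it is judged then, once.
The state is a dict: "t": time; "q": joint angles; "dq": joint speeds; "effort": joint torques, N m; "tool_pos": TCP position; "tool_rot": TCP orientation; "contact_force": force on the tool from outside, world axes, zero at the start; "wrist_torque": the same for the moment, N m; "opening": finger opening in m; "grip_force": force on a finger pad.
Only numpy, scipy, OpenCV 4.12 (cv2) and the standard library are available. Lean on these libraries where they do the work, as an engineer would, in place of code of your own. Each camera call takes 0.05 s, during which the arm holds its last target. There are 200 camera calls.

## Task

Lock the instrument cassette in its cradle by pushing with the fingertips only: push the paddle of the slotted disc round until the disc's slot lines up with the sliding bolt (either way round will do), then push the bolt by its upright tab through the slot until it is fully home with its nose over the cassette's lid, and leave it there. Do not pinch the paddle or the tab, and leave the cassette and the things standing about where they are.

Things in the scene. Friction and masses are not known exactly. Their poses are not given: they have to be found in the camera images.
- cradle: white T-shaped base plate fixed to the worktop, 8 mm thick, about 208 x 365 mm; it carries the disc, the bolt and the cassette. Origin on the worktop under the disc's axis; +y is the way the bolt is pushed (from its tab through the disc to the cassette), +x is across it (away from the robot at yaw 0), z up. A wall cabinet hangs beyond world x = 0.6, from 0.6 m up: stay low.
- disc_axis (a point): the slotted disc's vertical axis, at its top, 58 mm above the worktop. Steel, 64 mm across; a straight slot 20 mm wide and 20 mm deep, open at the top, runs right across its middle, square to the paddle. It lines up with the bolt at joint values 0 and pi; the bolt passes freely within 0.08 rad of these and the disc stops it when far off.
- disc (a joint): turn of the disc about the vertical, rad. At value q the paddle points at angle q counter-clockwise (from above) from the cradle's +x: 0 to cradle +x, pi/2 to +y (over the cassette), pi to -x. Starts between 0.65 and 2.5; end stops at -0.3 and 3.44. Turns stiffly (0.08 N m of friction: 1.8 N at 45 mm from the axis) and stays where it is left.
- paddle_tip (a point): outer top corner (middle of the thickness) of the paddle, 64 mm from the disc's axis, 91 mm above the worktop. The paddle is an upright radial plate on the disc, 8 mm thick, from 18 to 64 mm from the axis, from 57 to 91 mm above the worktop.
- bolt (a joint): travel of the steel bolt along cradle +y, m: 0 fully back, 0.112 fully home against its stops; starts between 0 and 0.008; at about 0.012 the nose meets the disc's rim. Flat bar 14 mm wide, 12 mm high, 126 mm long, 41 to 53 mm above the worktop, nose tapering to 6 mm. 2 N of friction; stays where it is left.
- bolt_tab (a point): centre of the bolt's upright tab: a plate 40 mm wide across the bolt, 8 mm thick along it, from 56 to 91 mm above the worktop (this point is at 73.5 mm). It lies at cradle y = -162 mm + travel, x = 0.
- bolt_guide (a point): middle of the top of the bolt's guide, 54 mm above the worktop: a block 36 mm wide, cradle y -172 to -46 mm. Beyond it two end stops, 78 mm high, stand at cradle y -46 to -36 mm, x 8 to 21 mm on either side of the bolt; the tab meets them when the bolt is home.
- bolt_nose (a point): tip of the bolt's nose, 47 mm above the worktop; 44 mm short of the disc's axis at travel 0, 68 mm beyond it (22 mm over the cassette's lid) when home.
- cassette_centre (a point): centre of the perforated instrument cassette, 139 x 186 x 29 mm, lying loose in low rails on the cradle, at cradle y 112 mm, latch towards the disc, lid top 37 mm above the worktop.
- bond: small dark bottle with a white cap, 23 mm across, 55 mm high, loose on the cradle's plate beside the guide, on its +x side; origin under its centre. Leave alone.
- dish: small glass mixing dish, 32 mm across, 22 mm high, loose on the plate on the guide's +x side; origin under its centre. Leave alone.
- paste: paste syringe, 112 mm long, 26 x 18 mm, lying loose on the worktop on the guide's -x side; origin under its centre. Leave alone.
- clock: small white timer, 42 x 60 x 56 mm, loose on the worktop to the right at the back; origin under its centre. Leave alone.
- imprint: horseshoe-shaped impression tray, 76 x 69 x 14 mm, loose on the worktop to the right; origin under its centre. Leave alone.

How it is judged:
By the outcome, as a careful person would: the job done as asked, in the order asked, and still so for the second after the job is handed in, with the robot touching nothing.
It also fails if it takes over 48 s, if anything falls off the work surface, if the arm or the gripper's body presses on something with over 40 N, if the wrist force passes 120 N, or if a joint passes its speed limit or range.

## Working session

There is one attempt and no reset: what is moved stays moved. The work goes in short steps, Python scripts to look and compute and a tool call to move; the robot and the scene stay as the last step left them, time stands still between calls to the robot, and variables do not carry over. Pictures are saved under pics/ and viewed, at most 10 in all, crops included, and the job is handed in when it is done.

Besides the shell and the picture viewer there is one more tool, called after ">>>" by a JSON object that holds its "op" and its "data", one argument or row to a line. carry_out: Moves the arm, as the interface text tells. Shift numbers are shares of 300 mm and turn numbers shares of pi rad, none past 1 either way. Its arguments: {"type":"object","properties":{"rows":{"type":"array"},"force":{"type":"number"}},"required":["rows"]}

```bash
mkdir -p pics
python3 - <<'E'
from station import *
import cv2,pickle
for n in("side","top"):
    d=get_image(n);cv2.imwrite(f"pics/{n}0.png",d["img"]);pickle.dump(d,open(n+".pkl","wb"))
    print(n,-d["R"].T@d["t"],d["R"][2],d["mtx"][0])
o=get_obs();print(o["t"],o["tool_pos"],o["tool_rot"],o["opening"])
E
```

```text
side [0.26094386 0.47411942 0.67880646] [ 0.34496659 -0.67677554 -0.65036368] [439.0497957    0.         278.69395771]
top [ 0.32581657 -0.16492055  1.49837976] [ 0.1477637   0.00809798 -0.98898954] [523.58754769   0.         282.11315526]
0.1 [0.25213586 0.57123141 0.23014997] [-6.48305240e-01 -3.07334225e+00  2.91361768e-03] 0.08507376398244601
```

View pics/side0.png

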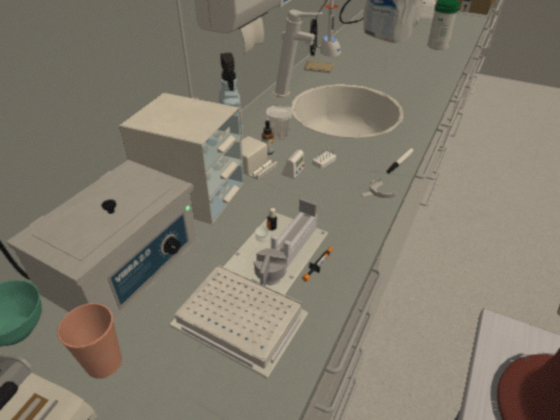

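View pics/top0.png

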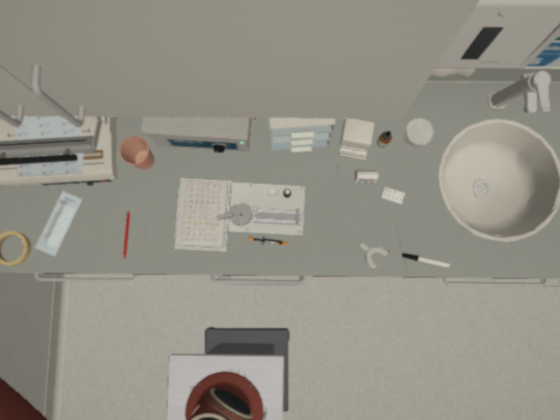

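The side view shows the disc at about (270,263), the tab at about (307,208) and the paddle pointing towards the cassette. In the top view the disc is at about (241,215), the paddle points left along +y to about (220,216), and the tab is near (297,216). I'll enlarge both.

Run:
```python
import cv2,pickle,numpy as np
T=pickle.load(open("top.pkl","rb"))["img"];S=pickle.load(open("side.pkl","rb"))["img"]
a=cv2.resize(T[170:260,170:320],None,fx=5,fy=5,interpolation=cv2.INTER_CUBIC)
b=cv2.resize(S[190:290,220:345],None,fx=6,fy=6,interpolation=cv2.INTER_CUBIC)
cv2.imwrite("pics/t1.png",a);cv2.imwrite("pics/s1.png",b)
for n in("top","side"):
    d=pickle.load(open(n+".pkl","rb"))
    p=d["mtx"]@(d["R"]@np.array([.252,.572,.231])+d["t"]);print(n,p[:2]/p[2])
```

```text
top [-23.80501036 318.35438168]
side [ 204.94985246 1000.93933108]
```

View pics/t1.png

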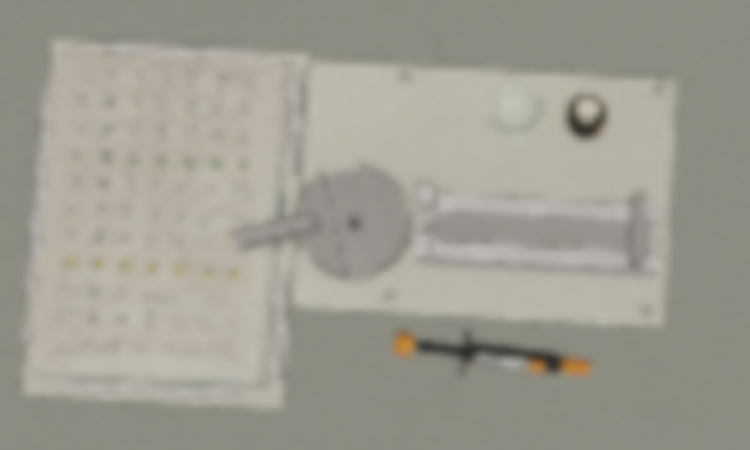

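View pics/s1.png

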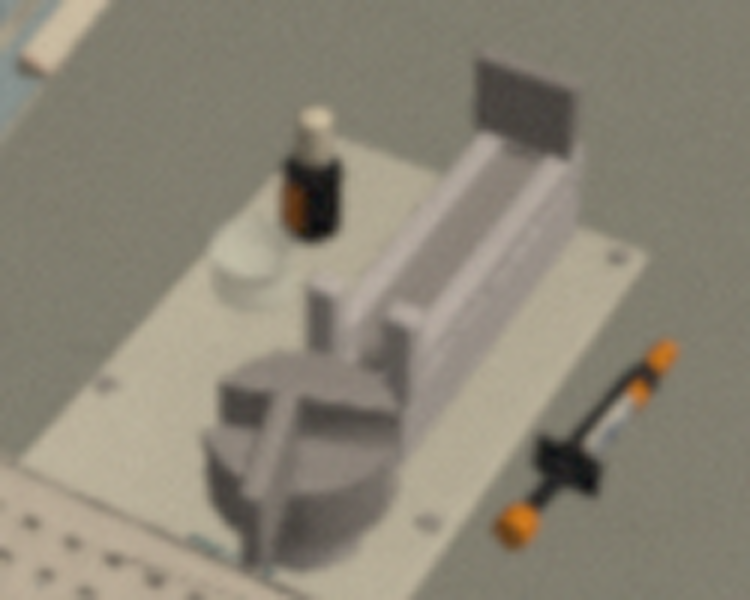

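The top crop shows the disc axis at about (354,222), the paddle tip at (238,240), the tab's top edge running (640,190)–(638,268), and plate corners at (676,80) and (664,325). In the side crop the tab's top edge runs (478,55)–(578,92) and the paddle tip is near (258,498).

```bash
cat > h.py <<'E'
import numpy as np,pickle,cv2
C={n:pickle.load(open(n+".pkl","rb")) for n in("top","side")}
O={"top":(5,170,170),"side":(6,220,190)}
def ray(n,p,crop=True):
    d=C[n];p=np.array(p,float)
    if crop:
        f,a,b=O[n];p=(p+.5)/f-.5+[a,b]
    v=d["R"].T@np.linalg.inv(d["mtx"])@[p[0],p[1],1];return -d["R"].T@d["t"],v/np.linalg.norm(v)
def plane(n,p,z,crop=True):
    c,v=ray(n,p,crop);return c+v*(z-c[2])/v[2]
def tri(pt,ps,crop=True):
    A=np.zeros((3,3));b=np.zeros(3);r=[ray("top",pt,crop),ray("side",ps,crop)]
    for c,v in r:
        M=np.eye(3)-np.outer(v,v);A+=M;b+=M@c
    X=np.linalg.solve(A,b);return X,[np.linalg.norm(np.cross(X-c,v)) for c,v in r][0]
E
python3 - <<'E'
from h import *
np.set_printoptions(precision=4,suppress=True)
# disc contour in top: grey, between
for nm,a,b in(("tab mid",(639,229),(528,73)),("paddle tip",(237,241),(258,498)),("disc",(354,222),None)):
    if b: print(nm,tri(a,b))
    print(" plane",plane("top",a,.058 if nm=="disc" else .091),plane("side",b,.091) if b else "")
for p in((676,80),(664,325),(300,308),(310,62)):print("plate",plane("top",p,.008))
for p in((645,258),(410,640),(18,460),(345,140)):print("plate side",plane("side",p,.008))
print("cassette corners",[plane("top",p,.037)[:2] for p in((50,42),(290,62),(22,392),(270,378))])
print("tab ends side",plane("side",(478,55),.091),plane("side",(578,92),.091))
print("tab ends top",plane("top",(640,190),.091),plane("top",(638,268),.091))
print("stops top side cam", plane("side",(325,285),.078),plane("side",(403,312),.078))
print("bottle",plane("top",(587,112),.055),"dish",plane("top",(515,107),.011))
E
```

```text
tab mid (array([ 0.5306, -0.1944,  0.0882]), np.float64(0.0022485191243418585))
 plane [ 0.5281 -0.195   0.091 ] [ 0.5316 -0.191   0.091 ]
paddle tip (array([0.5207, 0.0239, 0.0895]), np.float64(0.0013544656847967824))
 plane [0.5192 0.0233 0.091 ] [0.5214 0.0253 0.091 ]
 plane [ 0.5351 -0.0371  0.058 ] 
plate [ 0.6275 -0.2176  0.008 ]
plate [ 0.4847 -0.2114  0.008 ]
plate [ 0.4922 -0.0029  0.008 ]
plate [ 0.636 -0.005  0.008]
plate side [ 0.4871 -0.2063  0.008 ]
plate side [ 0.4864 -0.0077  0.008 ]
plate side [ 0.6392 -0.0157  0.008 ]
plate side [ 0.6164 -0.2149  0.008 ]
cassette corners [array([0.6402, 0.1407]), array([0.6299, 0.0033]), array([0.4401, 0.1483]), array([0.4494, 0.0097])]
tab ends side [ 0.5515 -0.1921  0.091 ] [ 0.5119 -0.1894  0.091 ]
tab ends top [ 0.5495 -0.1954  0.091 ] [ 0.5067 -0.1946  0.091 ]
stops top side cam [ 0.5519 -0.0754  0.078 ] [ 0.5236 -0.0758  0.078 ]
bottle [ 0.5992 -0.1662  0.055 ] dish [ 0.6101 -0.1245  0.011 ]
```

```bash
cat >> h.py <<'E'
from scipy.spatial.transform import Rotation as Rn
YAW=-.04;D=np.array([.5352,-.037])
Rc=Rn.from_euler("z",YAW).as_matrix()
Rt=Rc@np.diag([-1,1,-1])  # tool: x=-cx, y=+cy, z down
def go(cx,cy,z,o=None):
    from station import get_obs
    o=o or get_obs();R=Rn.from_rotvec(o["tool_rot"]).as_matrix()
    w=np.r_[D,0]+Rc@[cx,cy,0]+[0,0,z]
    s=R.T@(w-o["tool_pos"])/.3;t=Rn.from_matrix(R.T@Rt).as_rotvec()/np.pi
    c=Rc.T@(np.array(o["tool_pos"])-np.r_[D,0])
    print("t",round(o["t"],2),"cradle pos mm",(c*1000).round(1),"F",np.round(Rc.T@o["contact_force"],1),"move turn",t.round(4),"shift",s.round(4),"open",round(o["opening"],4))
E
python3 -c "
from h import *
go(.0156,.0678,.16)"
```

```text
t 0.1 cradle pos mm [-307.2  596.4  230.1] F [0.6 0.4 0.7] move turn [-0.0006 -0.0002 -0.1196] shift [-1.6475 -1.2438  0.2359] open 0.0851
```

>>> {"op": "carry_out", "data": {
  "rows": [
    [0,0,-0.119,-0.66,-0.5,0.0,1],
    [0,0,-0.119,-0.66,-0.5,0.0,1],
    [0,0,-0.119,-0.66,-0.5,0.0,1],
    [0,0,-0.119,-0.66,-0.5,0.0,1],
    [0,0,-0.119,-0.66,-0.5,0.0,1]
  ],
  "force": 60
}}

```text
t: 0.6
tool_pos: [0.3728, 0.3535, 0.2308]
tool_rot: [-0.065, -3.141, 0.001]
contact_force: [1.6, 0.1, 0.8]
opening: 0.0121
grip_force: 0.0
```

```bash
python3 -c "
from h import *
go(.0156,.0678,.16)"
```

```text
t 0.6 cradle pos mm [-177.9  383.7  230.8] F [1.6 0.2 0.8] move turn [-0.0001 -0.0001 -0.0004] shift [-0.6464 -1.0521  0.2363] open 0.0121
```

>>> {"op": "carry_out", "data": {
  "rows": [
    [0,0,0,-0.4,-0.65,0.1,1],
    [0,0,0,-0.4,-0.65,0.1,1],
    [0,0,0,-0.4,-0.65,0.1,1],
    [0,0,0,-0.4,-0.65,0.1,1],
    [0,0,0,-0.4,-0.65,0.1,1]
  ]
}}

```text
t: 1.1
tool_pos: [0.4848, 0.1526, 0.2003]
tool_rot: [-0.07, -3.14, 0.001]
contact_force: [-0.4, 0.2, 0.0]
opening: -0.0001
grip_force: 0.0
```

>>> {"op": "carry_out", "data": {
  "rows": [
    [0,0,0,-0.246,-0.4,0.136,1],
    [0,0,0,-0.246,-0.4,0.136,1],
    [0,0,0,-0.246,-0.4,0.136,1],
    [0,0,0,-0.246,-0.4,0.136,1],
    [0,0,0,-0.246,-0.4,0.136,1]
  ]
}}

```text
t: 1.6
tool_pos: [0.5525, 0.0318, 0.1594]
tool_rot: [-0.069, -3.138, -0.001]
contact_force: [-0.1, -0.2, 0.3]
opening: -0.0002
grip_force: 0.0
```

```bash
python3 -c "
from h import *
go(.0156,.0678,.068)
from station import *
for n in ('top','side'):
    d=get_image(n);pickle.dump(d,open(n+'.pkl','wb'))
a=C
T=pickle.load(open('top.pkl','rb'))['img'];S=pickle.load(open('side.pkl','rb'))['img']
x=cv2.resize(T[170:260,190:310],None,fx=3.2,fy=3.2);y=cv2.resize(S[150:300,220:345],None,fx=3.2,fy=3.2)
h=np.zeros((480,784,3),np.uint8);h[:288,:384]=x[:288,:384];h[:480,384:784]=y;cv2.imwrite('pics/m1.png',h)
"
```

```text
t 1.6 cradle pos mm [ 14.5  69.5 159.4] F [-0.1 -0.2  0.3] move turn [ 0.0002 -0.0008 -0.0013] shift [-0.0043 -0.0057  0.3047] open -0.0002
```

View pics/m1.png

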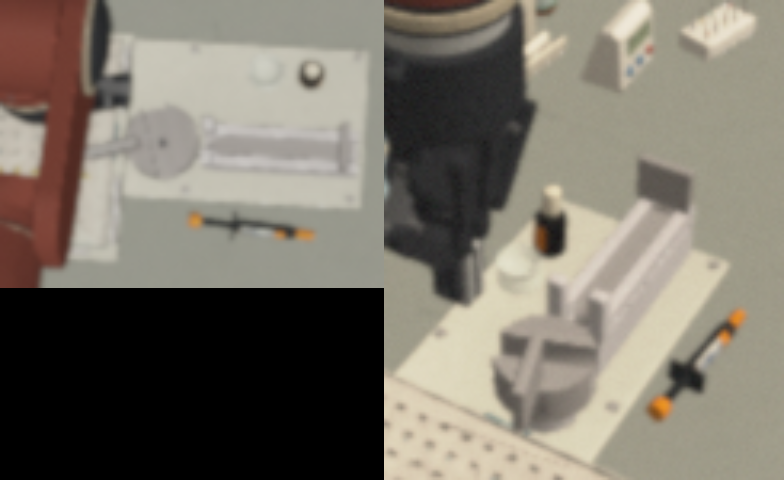

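The fingertips (side crop about (462,300)) hang clear of the paddle on its +x side. I'll lower them there.

>>> {"op": "carry_out", "data": {
  "rows": [
    [0,0,0,-0.01,0,0.15,1],
    [0,0,0,-0.01,0,0.25,1],
    [0,0,0,-0.01,0,0.3,1],
    [0,0,0,-0.01,0,0.305,1],
    [0,0,0,-0.01,0,0.305,1]
  ]
}}

```text
t: 2.2
tool_pos: [0.5565, 0.033, 0.0701]
tool_rot: [0.064, 3.14, -0.0]
contact_force: [0.6, 0.4, 0.1]
opening: 0.0001
grip_force: 0.0
```

```bash
python3 -c "
from h import *
go(.0156,.0678,.068)
for q in (1.85,2.0,2.2,2.4,2.6,2.8,3.0,np.pi):
    c=50*np.array([np.cos(q),np.sin(q)])-4*np.array([-np.sin(q),np.cos(q)])+[11,14.5];print(q,c.round(1))
"
```

```text
t 2.2 cradle pos mm [18.5 70.8 70.1] F [0.6 0.4 0.1] move turn [ 0.      0.0004 -0.0003] shift [ 0.0095 -0.0101  0.007 ] open 0.0001
1.85 [ 1.1 63.7]
2.0 [-6.2 61.6]
2.2 [-15.2  57.3]
2.4 [-23.2  51.2]
2.6 [-29.8  43.7]
2.8 [-34.8  35. ]
3.0 [-37.9  25.5]
3.141592653589793 [-39.   18.5]
```

>>> {"op": "carry_out", "data": {
  "rows": [
    [0,0,0,0.03,-0.01,0,1],
    [0,0,0,0.058,-0.023,0,1],
    [0,0,0,0.082,-0.03,0,1],
    [0,0,0,0.098,-0.038,0,1],
    [0,0,0,0.112,-0.045,0,1]
  ]
}}

```text
t: 2.7
tool_pos: [0.522, 0.02, 0.0699]
tool_rot: [0.066, 3.139, -0.0]
contact_force: [1.4, 1.0, 0.5]
opening: -0.0002
grip_force: 0.9
```

```bash
python3 -c "
from h import *
go(-.0232,.0512,.068)"
```

```text
t 2.7 cradle pos mm [-15.5  56.4  69.9] F [1.3 1.  0.5] move turn [-0.      0.0007 -0.0007] shift [ 0.0256 -0.0174  0.0061] open -0.0002
```

>>> {"op": "carry_out", "data": {
  "rows": [
    [0,0,0,0.026,-0.017,0,1],
    [0,0,0,0.048,-0.042,0,1],
    [0,0,0,0.064,-0.071,0,1],
    [0,0,0,0.07,-0.087,0,1],
    [0,0,0,0.07,-0.087,0,1]
  ]
}}

```text
t: 3.2
tool_pos: [0.4989, -0.0057, 0.0686]
tool_rot: [-0.068, -3.139, 0.0]
contact_force: [-0.1, 0.0, 0.7]
opening: 0.0001
grip_force: 0.0
```

```bash
python3 -c "
from h import *
go(-.0379,.0255,.068)
from station import *
for n in ('top','side'):
    d=get_image(n);pickle.dump(d,open(n+'.pkl','wb'))
T=pickle.load(open('top.pkl','rb'))['img'];S=pickle.load(open('side.pkl','rb'))['img']
x=cv2.resize(T[190:250,200:310],None,fx=3.5,fy=3.5);y=cv2.resize(S[190:290,245:345],None,fx=4,fy=4)
h=np.zeros((400,785,3),np.uint8);h[:210,:385]=x;h[:400,385:785]=y;cv2.imwrite('pics/m2.png',h)
"
```

```text
t 3.2 cradle pos mm [-37.6  29.8  68.6] F [-0.1 -0.   0.7] move turn [-0.0001 -0.0005 -0.001 ] shift [ 0.0011 -0.0144  0.002 ] open 0.0001
```

View pics/m2.png

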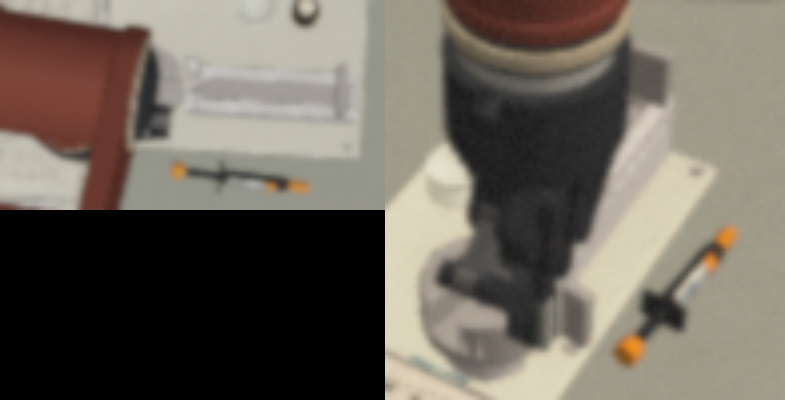

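The paddle (side crop about (570,310)) has swung to nearly -x, with the slot nearly in line. I'll push slowly to just short of aligned, back away and measure.

>>> {"op": "carry_out", "data": {
  "rows": [
    [0,0,0,0.003,-0.009,0,1],
    [0,0,0,0.004,-0.018,0,1],
    [0,0,0,0.005,-0.026,0,1],
    [0,0,0,0.005,-0.033,0,1],
    [0,0,0,0.005,-0.033,0,1]
  ]
}}

```text
t: 3.8
tool_pos: [0.4976, -0.0149, 0.0688]
tool_rot: [-0.066, -3.14, 0.0]
contact_force: [-0.5, 0.7, -0.7]
opening: 0.0001
grip_force: 0.4
```

>>> {"op": "carry_out", "data": {
  "rows": [
    [0,0,0,0,0.15,0,1],
    [0,0,0,0,0.3,-0.1,1],
    [0,0,0,0,0.45,-0.2,1],
    [0,0,0,0,0.5,-0.3,1],
    [0,0,0,0,0.5,-0.3,1]
  ]
}}

```text
t: 4.3
tool_pos: [0.5079, 0.1378, 0.1656]
tool_rot: [0.06, 3.129, 0.002]
contact_force: [0.0, -1.8, 0.1]
opening: 0.0
grip_force: 0.0
```

```bash
python3 -c "
from h import *
go(0,-.22,.16)
from station import *
for n in ('top','side'):
    d=get_image(n);pickle.dump(d,open(n+'.pkl','wb'))
T=pickle.load(open('top.pkl','rb'))['img'];S=pickle.load(open('side.pkl','rb'))['img']
x=cv2.resize(T[195:245,220:270],None,fx=8,fy=8,interpolation=2);y=cv2.resize(S[230:290,245:295],None,fx=8,fy=8,interpolation=2)
h=np.zeros((480,800,3),np.uint8);h[:400,:400]=x;h[:480,400:800]=y;cv2.imwrite('pics/m3.png',h)
"
```

```text
t 4.3 cradle pos mm [-34.3 173.6 165.6] F [ 0.1 -1.8  0.1] move turn [0.0006 0.0037 0.0006] shift [-0.1115 -1.3122  0.0175] open 0.0
```

View pics/m3.png

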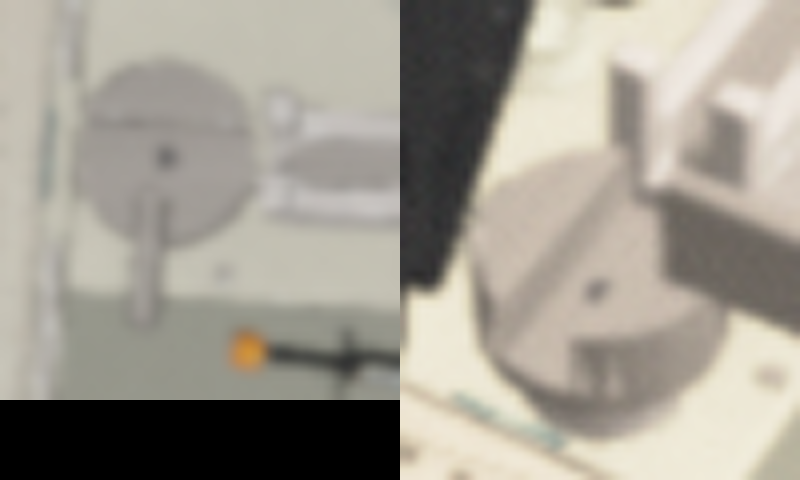

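The disc is nearly aligned. In the top crop the paddle runs (151,195)–(144,323) and the slot's upper edge runs (90,125)–(248,130). I'll turn these into angles and get the cradle yaw from long lines.

```bash
python3 -c "
from h import *
O['top']=(8,220,195);O['side']=(8,245,230)
def ang(n,a,b,z):
    v=plane(n,b,z)-plane(n,a,z);return round(np.arctan2(v[1],v[0]),3),round(np.linalg.norm(v),4)
print('paddle',ang('top',(151,195),(144,323),.091),plane('top',(144,323),.091))
print('slot edge',ang('top',(248,130),(90,125),.058),'-> minus pi/2')
print('slot edge side L',ang('side',(615,165),(490,318),.058),'R',ang('side',(640,195),(512,345),.058))
print('disc centre bbox', plane('top',(165,151),.058))
# yaw from original crop of cradle edges
O['top']=(5,170,170)
for a,b in (((664,325),(300,308)),((676,80),(310,62)),((283,408),(22,392))): print('edge y',ang('top',a,b,.008)[0]-np.pi/2)
print('guide',ang('top',(645,268),(425,258),.054)[0]-np.pi/2,ang('top',(632,202),(440,196),.054)[0]-np.pi/2)
# gradient-based subpixel tracking: paddle sides
g=cv2.cvtColor(C['top']['img'],cv2.COLOR_BGR2GRAY).astype(float)
for r in range(220,236): print(r,g[r,232:246].astype(int))
"
```

```text
paddle (np.float64(3.111), np.float64(0.0437)) [ 0.4730551  -0.03372596  0.091     ]
slot edge (np.float64(1.549), np.float64(0.0551)) -> minus pi/2
slot edge side L (np.float64(1.46), np.float64(0.06)) R (np.float64(1.434), np.float64(0.0589))
disc centre bbox [ 0.53666676 -0.03652101  0.058     ]
edge y -0.03579632679489664
edge y -0.03979632679489664
edge y -0.05079632679489654
guide -0.03579632679489664 -0.021796326794896626
220 [158 156 157 155 148 146 153 148 138 145 155 157 158 158]
221 [162 156 156 155 148 144 152 145 134 143 155 157 157 157]
222 [172 159 157 155 148 145 152 145 135 147 156 158 157 156]
223 [185 172 160 154 147 147 153 144 134 147 156 156 154 152]
224 [193 187 178 163 152 152 156 145 133 144 150 149 150 155]
225 [195 193 189 182 168 159 159 149 136 143 151 157 166 177]
226 [196 194 192 187 174 161 160 152 150 168 176 182 186 190]
227 [196 195 192 183 167 159 157 151 162 183 189 191 192 192]
228 [196 195 193 183 167 159 155 148 165 187 192 192 192 191]
229 [196 195 193 184 170 161 155 148 168 188 194 193 192 191]
230 [192 191 188 180 168 161 153 147 167 188 194 194 193 191]
231 [177 176 174 165 157 159 152 142 160 179 186 186 185 183]
232 [157 157 155 148 148 157 150 135 141 154 161 163 162 161]
233 [149 149 148 143 145 155 148 134 137 147 150 150 150 150]
234 [149 148 147 142 143 150 145 134 141 148 149 149 148 149]
235 [149 148 148 143 139 142 139 136 144 148 148 149 148 148]
```

Both the paddle and the slot read about q ≈ 3.12–3.15, well inside the window. Next I'll travel over the top to behind the tab.

>>> {"op": "carry_out", "data": {
  "rows": [
    [0,0,0,-0.11,-0.8,0.0,1],
    [0,0,0,-0.11,-0.8,0.0,1],
    [0,0,0,-0.11,-0.8,0.0,1],
    [0,0,0,-0.11,-0.8,0.0,1],
    [0,0,0,-0.11,-0.8,0.0,1]
  ]
}}

```text
t: 4.9
tool_pos: [0.5255, -0.1093, 0.1571]
tool_rot: [-0.07, -3.138, 0.0]
contact_force: [-0.3, 0.5, 0.3]
opening: -0.0001
grip_force: 0.0
```

>>> {"op": "carry_out", "data": {
  "rows": [
    [0,0,0,0,-0.43,0,1],
    [0,0,0,0,-0.43,0,1],
    [0,0,0,0,-0.43,0,1],
    [0,0,0,0,-0.43,0,1],
    [0,0,0,0,-0.43,0,1]
  ]
}}

```text
t: 5.4
tool_pos: [0.5201, -0.2356, 0.1571]
tool_rot: [-0.07, -3.138, -0.003]
contact_force: [-0.3, 0.4, -0.5]
opening: -0.0001
grip_force: 0.0
```

```bash
python3 -c "
from h import *
go(0,-.197,.07)"
```

```text
t 5.4 cradle pos mm [  -7.1 -199.1  157.1] F [-0.3  0.4 -0.5] move turn [ 0.0005 -0.0009 -0.0015] shift [-0.0244  0.0065  0.2904] open -0.0001
```

>>> {"op": "carry_out", "data": {
  "rows": [
    [0,0,0,-0.024,0,0.15,1],
    [0,0,0,-0.024,0,0.25,1],
    [0,0,0,-0.024,0,0.287,1],
    [0,0,0,-0.024,0,0.287,1],
    [0,0,0,-0.024,0,0.287,1]
  ]
}}

```text
t: 5.9
tool_pos: [0.5294, -0.235, 0.074]
tool_rot: [0.065, 3.14, -0.001]
contact_force: [0.9, 0.0, -0.3]
opening: 0.0001
grip_force: 0.0
```

>>> {"op": "carry_out", "data": {
  "rows": [
    [0,0,0,0,0.04,0,1],
    [0,0,0,0,0.08,0,1],
    [0,0,0,0,0.1,0,1],
    [0,0,0,0,0.12,0,1],
    [0,0,0,0,0.14,0,1]
  ]
}}

```text
t: 6.4
tool_pos: [0.5311, -0.193, 0.0737]
tool_rot: [0.065, 3.139, -0.002]
contact_force: [0.1, -2.8, 0.3]
opening: 0.0001
grip_force: 1.1
```

```bash
python3 -c "
from h import *
go(0,-.0685,.07)"
```

```text
t 6.4 cradle pos mm [   2.2 -156.1   73.7] F [ 0.3 -2.7  0.3] move turn [-0.0004  0.0005 -0.0005] shift [0.0078 0.292  0.0121] open 0.0001
```

>>> {"op": "carry_out", "data": {
  "rows": [
    [0,0,0,0.002,0.03,0,1],
    [0,0,0,0.003,0.06,0,1],
    [0,0,0,0.004,0.09,0,1],
    [0,0,0,0.005,0.12,0,1],
    [0,0,0,0.006,0.15,0,1]
  ]
}}

```text
t: 6.9
tool_pos: [0.5306, -0.1474, 0.0727]
tool_rot: [-0.066, -3.141, -0.0]
contact_force: [1.7, -2.1, 0.8]
opening: 0.0002
grip_force: 1.1
```

```bash
python3 -c "
from h import *
go(0,-.0685,.07)"
```

```text
t 6.9 cradle pos mm [  -0.2 -110.5   72.7] F [ 1.8 -2.   0.8] move turn [ 0.     -0.0001 -0.0006] shift [-0.0005  0.1399  0.0091] open 0.0002
```

>>> {"op": "carry_out", "data": {
  "rows": [
    [0,0,0,0,0.03,0,1],
    [0,0,0,0,0.06,0,1],
    [0,0,0,0,0.085,0,1],
    [0,0,0,0,0.105,0,1],
    [0,0,0,0,0.12,0,1]
  ]
}}

```text
t: 7.4
tool_pos: [0.532, -0.1117, 0.0728]
tool_rot: [-0.065, -3.14, -0.0]
contact_force: [1.3, -2.0, -0.8]
opening: -0.0004
grip_force: 1.0
```

>>> {"op": "carry_out", "data": {
  "rows": [
    [0,0,0,0,0.006,0,1],
    [0,0,0,0,0.012,0,1],
    [0,0,0,0,0.016,0,1],
    [0,0,0,0,0.02,0,1],
    [0,0,0,0,0.02,0,1]
  ]
}}

```text
t: 7.9
tool_pos: [0.5322, -0.1061, 0.0728]
tool_rot: [-0.066, -3.14, -0.001]
contact_force: [0.9, -1.2, -0.9]
opening: -0.0
grip_force: 0.7
```

```bash
python3 -c "
from h import *
go(0,-.0685,.07)"
```

```text
t 7.9 cradle pos mm [ -0.2 -69.2  72.8] F [ 1.  -1.1 -0.9] move turn [ 0.0001 -0.0001 -0.0007] shift [-0.0006  0.0023  0.0092] open -0.0
```

Not yet at the stops. I'll creep forward until the force rises.

>>> {"op": "carry_out", "data": {
  "rows": [
    [0,0,0,0,0.003,0,1],
    [0,0,0,0,0.006,0,1],
    [0,0,0,0,0.008,0,1],
    [0,0,0,0,0.01,0,1],
    [0,0,0,0,0.01,0,1]
  ]
}}

```text
t: 8.4
tool_pos: [0.5324, -0.1031, 0.0728]
tool_rot: [-0.066, -3.141, -0.0]
contact_force: [0.8, -0.8, -0.7]
opening: -0.0002
grip_force: 0.8
```

>>> {"op": "carry_out", "data": {
  "rows": [
    [0,0,0,0,0.004,0,1],
    [0,0,0,0,0.008,0,1],
    [0,0,0,0,0.01,0,1],
    [0,0,0,0,0.012,0,1],
    [0,0,0,0,0.012,0,1]
  ]
}}

```text
t: 8.9
tool_pos: [0.5324, -0.1027, 0.0729]
tool_rot: [-0.065, -3.141, 0.011]
contact_force: [0.0, -12.5, -2.9]
opening: -0.0002
grip_force: 6.4
```

It has stopped hard against something at about the expected place. I'll back off, lift away and check.

>>> {"op": "carry_out", "data": {
  "rows": [
    [0,0,0,0,-0.1,0,1],
    [0,0,0,0,-0.15,-0.1,1],
    [0,0,0,0,-0.3,-0.25,1],
    [0,0,0,0,-0.45,-0.3,1],
    [0,0,0,0,-0.55,-0.3,1]
  ]
}}

```text
t: 9.4
tool_pos: [0.5276, -0.2667, 0.1675]
tool_rot: [0.065, 3.135, -0.004]
contact_force: [0.4, 0.4, 0.0]
opening: 0.0002
grip_force: 0.0
```

>>> {"op": "carry_out", "data": {
  "rows": [
    [0,0,0,0.1,-0.1,0,1],
    [0,0,0,0.15,-0.25,0,1],
    [0,0,0,0.15,-0.35,0,1],
    [0,0,0,0.15,-0.35,0,1],
    [0,0,0,0.15,-0.35,0,1]
  ]
}}

```text
t: 9.9
tool_pos: [0.4763, -0.3673, 0.1627]
tool_rot: [0.068, 3.141, 0.003]
contact_force: [-0.3, 1.0, 0.3]
opening: 0.0006
grip_force: 0.0
```

```bash
python3 -c "
from h import *
from station import *
go(0,-.0685,.07)
for n in ('top','side'):
    d=get_image(n);pickle.dump(d,open(n+'.pkl','wb'))
T=pickle.load(open('top.pkl','rb'))['img'];S=pickle.load(open('side.pkl','rb'))['img']
x=cv2.resize(T[180:260,200:300],None,fx=4,fy=4,interpolation=2);y=cv2.resize(S[190:290,240:340],None,fx=4,fy=4,interpolation=2)
h=np.zeros((400,800,3),np.uint8);h[:320,:400]=x;h[:400,400:800]=y;cv2.imwrite('pics/m4.png',h)
"
```

```text
t 9.9 cradle pos mm [ -45.6 -332.4  162.7] F [-0.4  1.   0.3] move turn [ 0.0005 -0.     -0.001 ] shift [-0.1494  0.8796  0.3105] open 0.0006
```

View pics/m4.png

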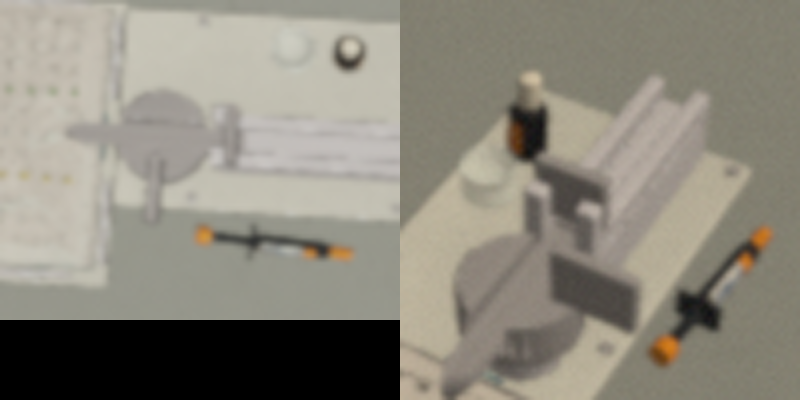

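The tab (top about (231,136)) sits against the stops. The bolt runs through the slot with its nose at (68,132), over the lid. Bottle, dish and syringe are undisturbed and the arm is clear, so I'm handing in.

```bash
python3 -c "
from station import *
print(finish_job())"
```

```text
the job is handed in; nothing more can be done
None
```

The disc is turned to about pi and the bolt is pushed through its slot to the stops with its nose over the cassette's lid; I handed the job in at about 10 s with the arm clear, and no verdict was returned.

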